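# Load a bored scoria sample into the warming bay and fit its needle probe

### The job

Set the rock sample up for its warming run: slide its grey tray along the rollers, without slamming it, until it rests against the end stop under the lamp hood. Then take the long-handled needle probe out of the rack and push it all the way into the slanting hole bored in the rock's sawn face, so that its collar sits on the stone, and let go. Leave the short fat probe in the rack, and the other things on the bench where they are.

Things in the scene. Friction and masses are not known exactly. Their poses are not given: they have to be found in the camera images.
- station: roller bed with warming bay, fixed; place and yaw vary. Origin on the bench, mid-bed; y = travel (+y into the bay), x across, z up. Aluminium side channels 500 mm long (y +-250 mm), inner faces x +-67, flanges out to x +-87, tops z 75 mm. Between them 13 free-turning rollers, 28 mm thick, tops at z 62 mm, and at y 225 mm the face of the steel end stop (up to z 110 mm).
- hood_edge (a point): middle of the lower outward edge of the grey lamp hood over the bay, at station local (0, 140, 243) mm. The hood covers x +-75, y 140 to 270, z 243 to 301 mm; two uprights behind it (x +-58, y 290) go up to z 312 mm. With the tray home, the bored mouth is 20 mm outward of this edge and 109 mm below it, so a tool straight above the hole meets the hood.
- bay_stop (a point): point on the face of the end stop, in the middle of the bed at roller-top height (station local 0, 225, 62 mm). The tray is home when its inward end wall touches this face.
- tray: loose open grey tray, 128 (x) by 170 (y) by 42 mm high, walls 5 mm, on the rollers with 3 mm play each side. Origin: centre of its underside; y points into the bay. Starts 180 to 280 mm short of home (home: origin 85 mm before the stop). Push it on its outward end wall (local y -85 mm). With its rock 0.75 to 1.0 kg; it rolls easily (under 1 N) and coasts a little when let go.
- sample: dark rock fixed in the tray, about 110 x 130 mm, top 118 mm above the tray's underside, with a flat paler sawn face sloping down to the tray's outward end. Origin: mouth of the bored hole (tray local 0, -20, 72 mm). z points out of the hole, square to that face: 35 deg from vertical, leaning to tray -y (outward); x = tray x. Hole 11.6 mm wide, 60 mm deep, 3 mm countersink.
- rack: steel probe rack, fixed (place and yaw vary), 180 mm (its y) by 90 mm, top plate at z 85 mm. Origin: centre of its underside. Holes at local y +-40 mm hold the two probes upright, needles down, collars resting on the plate; either probe may be in either hole.
- needle: the long-handled needle probe, 145 mm long, 65 g, loose, upright in the rack. Origin: tip of the needle; z along the probe to the end of the handle. Steel needle 9 mm thick, 55 mm long, tapered tip; collar 32 mm wide from 55 to 61 mm; black plastic handle 23 mm thick from 61 to 145 mm. Round: its yaw does not matter.
- needle_tip (a point): tip of the needle (the origin of needle)
- needle_grip (a point): on the axis of the handle, 25 mm below its end (120 mm above the tip): a good place to grip
- stub: the short fat probe, to be left in the rack: handle 30 mm thick and only 34 mm long, the same collar, needle 35 mm; 75 mm long in all. Origin: tip of its needle, z up.
- rock_grey: loose grey stone, 110 x 95 x 80 mm, a bystander; origin at the centre of its underside
- rock_dark: loose black stone, 140 x 120 x 100 mm, a bystander; origin at the centre of its underside
- rock_brown: loose brown stone, 85 x 70 x 55 mm, a bystander; origin at the centre of its underside
- hammer: loose geologist's hammer lying on the bench, 260 mm long, 26 mm thick, a bystander; origin at the middle of its length
- brush: loose brush lying on the bench, 200 mm long, 20 mm thick, a bystander; origin at the middle of its length
- jar: loose glass jar, 64 mm wide, 100 mm high, a bystander; origin at the centre of its underside
- dish: loose steel bowl, 110 mm wide, 35 mm high, a bystander; origin at the centre of its underside

How it is judged (in metres and radians):
On the way, in this order (a step that is already met when the one before it is completed fails the run):
1. the tray rests in the bay, against the end stop (within 6 mm) (y of tray in the frame of bay_stop above -0.091 m and linear speed of tray below 0.02 m/s), for 0.2 s.
2. the needle probe is fully in the bored hole, its collar on the sawn face (within 4 mm) (z of needle_tip in the frame of sample below -0.051 m and angle between the z axis of needle and the z axis of sample, either way round below 0.09 rad and x of needle_tip in the frame of sample between -0.006 and 0.006 m and y of needle_tip in the frame of sample between -0.006 and 0.006 m), for 0.2 s.
At the end, for the whole second after the job is handed in: The tray is at rest on the rollers with its end wall within 6 mm of the end stop; the needle probe stands released and still in the bored hole, its collar within 4 mm of the sawn face, its axis within 5 degrees of the hole's; the short probe is upright in the rack (all of step 1 and all of step 2 and z of tray in the frame of bay_stop below 0.006 m and distance between stub and rack below 0.1 m and angle between stub's own z axis and vertical below 0.2 rad and linear speed of needle below 0.02 m/s); the robot touches nothing.
It fails at once if the tray is slammed: it moves faster than 0.35 m/s (linear speed of tray above 0.35 m/s).
It fails at once if the short probe is pulled out of the rack (moved 25 mm) (distance of stub from where it was at the start of the episode above 0.025 m).
It fails at once if a stone, tool or vessel on the bench is shoved aside (30 mm) (distance of any of rock_grey, rock_dark, rock_brown, hammer, brush, jar, dish from where it was at the start of the episode above 0.03 m).
It also fails if it takes over 69 s, if anything falls off the work surface, if the arm or the gripper's body presses on something with over 40 N, if the wrist force passes 120 N, or if a joint passes its speed limit or range.

### The arm

A 6-joint arm with a two-finger parallel gripper is mounted at the origin on the work surface. World frame = base frame: x ahead of the robot, y to its left, z up, the work surface at z = 0. Lengths are in mm, angles in rad, forces in N, time in s.
With the tool pointing down it reaches from about 275 to 750 mm from the base axis. Payload 10.2 kg.
Tool frame: the origin (TCP) lies midway between the tips of the shut fingers; the grasp point (between the pads) lies 19 mm behind it; z points along the fingers, y is the line along which they close (so a half turn about z gives the same grasp; the last joint's range is limited). The gripper opens to 85 mm and grips with 20 to 120 N. Pads are 22 mm wide; open, the fingers measure 114 mm over their backs; the gripper's body (76 mm by 85 mm) begins 54 mm behind the grasp point. The pads swing forward as they close: fully open they stand 13 mm farther back than shut.
Start: joints at [-1.514, 0.313, 1.498, -0, 1.331, -0.223], TCP at [144.973, -504.593, 231.294] pointing down, gripper open.
Joint ranges: [-2.94, 2.94], [-0.97, 2.17], [0.19, 2.56], [-1.23, 4.37], [0.02, 3.11], [-2.88, 2.88]. Speed limits (rad/s): [2.39, 2.39, 3.01, 3.14, 3.14, 3.14].

### API

Orientations are given as a unit quaternion [w, x, y, z].
In Python, from rig import ctrl gives the robot as it stands.
- The arm moves only by the tool arm_command, never from a script. Its argument "increments" is a list of rows, each an object with "dr": the turn, a rotation vector about the tool's x, y, z in units of pi/4 rad (1.0 is pi/4 rad), a list of three; "offset": the shift along the tool's x, y, z in units of 120 mm (1.0 is 120 mm), a list of three; "hand": the opening, from -1 (shut) to 1 (fully open). A call has 1 to 8 rows; each row shifts and turns the commanded pose from where the row before left it, along the tool's axes as they then stand; what a row does not reach is not made up. A row lasts 1/10 s, in which the tool goes at most 50 mm and 8.59 degrees, less where a joint would pass 70% of its speed; a pose out of reach is approached as far as the arm can. A call with a number of a shift or a turn outside -1 to 1 is refused whole. A call with a gripper value outside its range is refused whole. The fingers move at their own pace and stop on an object; "grip_force" is the grip in N (left out, the last holds). Time passes only in rows, so rows that do not move let the fingers close. It gives the time, the measured TCP pose, the force, the opening and the grip force at its end, in the units of the state.
- ctrl.sense(): the state, without advancing time (a new reading comes with each control period).
- ctrl.capture(name): name is "side" or "top"; returns the picture (480x640x3 uint8, red, green, blue); there is no depth.
- ctrl.camera_info(name): a dict with "K" (3x3 intrinsics, pixels), "dist" ([k1, k2, p1, p2, k3] as OpenCV has them; the pictures are not rectified), "R" (3x3) and "t" (3): a world point X has camera coordinates R X + t. Camera axes: x right, y down, z forward; pixel columns grow to the right and rows downward; lengths in mm; the calibration is good to about 2 mm. A picture is of the moment at which its call begins. camera_info takes no time and is no camera call.
- ctrl.finish_job(): hands the job in; it is judged then, once.
The state is a dict: "time_s": time; "joints": joint angles; "dq": joint speeds; "tau": joint torques, N m; "eef_pos": TCP position; "ee_rot": TCP orientation; "force": force on the tool from outside, world axes, zero at the start; "wrist_torque": the same for the moment, N m; "grip_width": opening from 0.0 (shut) to 1.0 (fully open); "grip_force": force on a finger pad.
Only numpy, scipy, OpenCV 4.12 (cv2) and the standard library are available. Lean on these libraries where they do the work, as an engineer would, in place of code of your own. Each camera call takes 0.05 s, during which the arm holds its last target. There are 200 camera calls.

## Working session

There is one attempt and no reset: what is moved stays moved. The work goes in short steps, Python scripts to look and compute and a tool call to move; the robot and the scene stay as the last step left them, time stands still between calls to the robot, and variables do not carry over. Pictures are saved under pics/ and viewed, at most 10 in all, crops included, and the job is handed in when it is done.

Besides the shell and the picture viewer there is one more tool, called after "Request:" as name(argument=value, ...), one argument or row to a line, values as JSON. arm_command: Moves the arm, as the interface text tells. Shifts and turns lie within -1 to 1; 1 stands for 120 mm of shift or pi/4 rad of turn. Its arguments: {"type":"object","properties":{"increments":{"type":"array"},"grip_force":{"type":"number"}},"required":["increments"]}

```bash
mkdir -p pics; python3 - <<'E'
from rig import ctrl
import cv2
for n in("side","top"):
    cv2.imwrite(f"pics/{n}0.png",ctrl.capture(n)[:,:,::-1])
    c=ctrl.camera_info(n); print(n,c)
print(ctrl.sense())
E
```

```text
side {'K': array([[510.11508989,   0.        , 305.20481121],
       [  0.        , 510.11508989, 250.63387834],
       [  0.        ,   0.        ,   1.        ]]), 'dist': array([-0.05277782,  0.        ,  0.        ,  0.        ,  0.        ]), 'R': array([[ 0.91099601, -0.41237491, -0.00576127],
       [-0.25813307, -0.55924725, -0.78778793],
       [ 0.321642  ,  0.71915884, -0.61591962]]), 't': array([-486.56915284,  287.51692384, 1108.12889366])}
top {'K': array([[458.47720239,   0.        , 323.87568832],
       [  0.        , 458.47720239, 244.9984131 ],
       [  0.        ,   0.        ,   1.        ]]), 'dist': array([-0.1208439,  0.       ,  0.       ,  0.       ,  0.       ]), 'R': array([[-0.02811485, -0.99957902, -0.0071653 ],
       [-0.98875607,  0.02886221, -0.14672564],
       [ 0.14687068,  0.00295957, -0.98915128]]), 't': array([  40.62301743,  551.79603275, 1308.68427638])}
{'time_s': 0.1, 'joints': array([-1.51441722e+00,  3.13397495e-01,  1.49838352e+00,  1.18974098e-05,
        1.33100104e+00, -2.23371645e-01]), 'dq': array([ 0.00162621, -0.00247195, -0.00033209,  0.00040583,  0.00057871,
        0.00072533]), 'tau': array([ 2.22411094e-03, -4.12900758e+01, -2.60142964e+01, -1.58519551e-04,
        3.04607922e-03,  1.07996496e-05]), 'eef_pos': array([ 144.95273211, -504.34517119,  230.78210314]), 'ee_rot': array([-5.92150532e-04,  9.90233401e-01,  1.39418282e-01,  5.53554289e-05]), 'force': array([0.02946239, 0.23634364, 0.14304289]), 'wrist_torque': array([ 0.02909952, -0.05347876, -0.0344712 ]), 'grip_force': 0.0, 'grip_width': 1.0029838554069956}
```

View pics/side0.png

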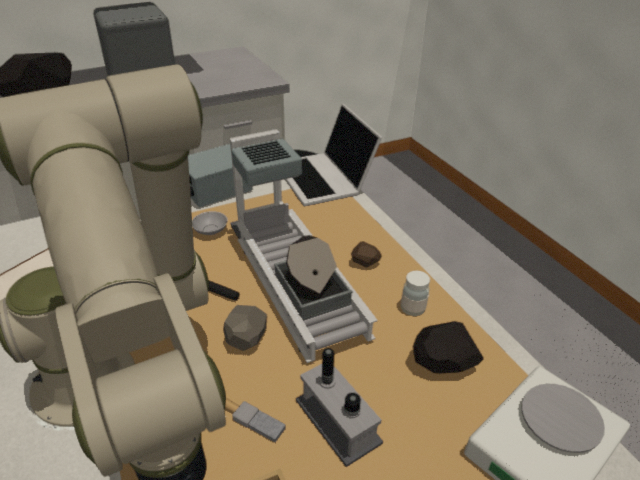

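View pics/top0.png

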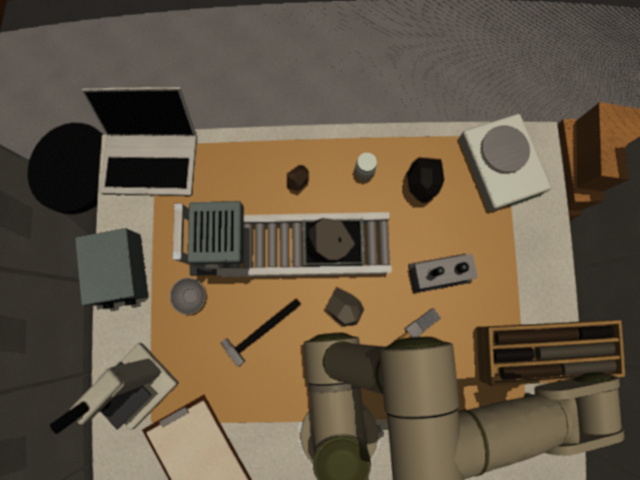

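The side view shows the tray at about (315,285) with the bore at (315,272). The rack is at (340,410), with the long needle nearest the station (handle top at 328,352) and the stub at (352,402). In the top view the rails run from (390,213) and (390,270) towards the hood on the left. I'll zoom in for corners.

```bash
python3 - <<'E'
import cv2,numpy as np
t=cv2.imread("pics/top0.png");s=cv2.imread("pics/side0.png")
def crop(im,x,y,w,h,k): return cv2.resize(im[y:y+h,x:x+w],None,fx=k,fy=k,interpolation=cv2.INTER_CUBIC)
def ticks(c,x,y,k):
    for i in range(0,c.shape[1],10*k): cv2.line(c,(i,0),(i,8 if ((i//k+x)%50) else 16),(0,0,255),1)
    for i in range(0,c.shape[0],10*k): cv2.line(c,(0,i),(8 if ((i//k+y)%50) else 16,i),(0,0,255),1)
    return c
o=np.zeros((600,800,3),np.uint8)
a=ticks(crop(t,240,190,160,100,4),240,190,4);o[:400,:640]=a
b=ticks(crop(t,400,240,90,50,4),400,240,4);o[400:600,:360]=b
d=ticks(crop(s,290,340,100,50,4),290,340,4);o[400:600,380:780]=d
cv2.imwrite("pics/z1.png",o)
o=ticks(crop(s,220,190,160,170,4)[:600],220,190,4)
d=ticks(crop(s,290,340,100,125,4)[:,:],290,340,4)
cv2.imwrite("pics/z2.png",o)
E
```

```text
(no output)
```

View pics/z1.png

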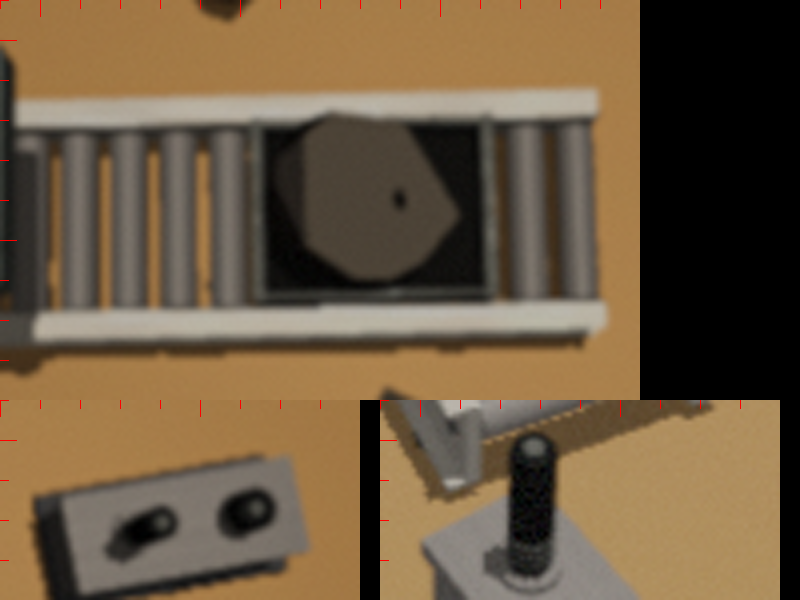

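View pics/z2.png

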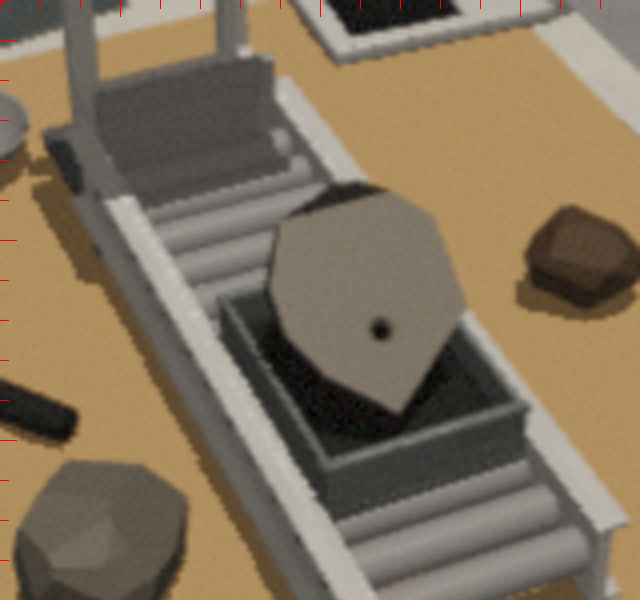

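The zooms show the bore at z1 (399,200) / z2 (381,329), the tray's outward rim corners, the rail ends and the rack corners. The needle's handle end is at top (441,271) and side (328.6,351). Next I'll fit the poses.

```bash
cat > h.py <<'E'
from rig import ctrl
import cv2,numpy as np
from scipy.optimize import least_squares
from scipy.spatial.transform import Rotation as Ro
C={n:ctrl.camera_info(n) for n in("side","top")}
def proj(n,X):
    c=C[n]; return cv2.projectPoints(np.atleast_2d(X).astype(float),cv2.Rodrigues(c["R"])[0],c["t"],c["K"],c["dist"])[0].reshape(-1,2)
def tri(obs,x0):
    f=lambda X:np.concatenate([proj(n,X)[0]-p for n,p in obs.items()])
    r=least_squares(f,x0);return r.x,r.fun
def planar(obs,x0):  # obs: (cam,local,px); pose x,y,yaw
    def f(p):
        R=Ro.from_euler('z',p[2]).as_matrix()
        return np.concatenate([proj(n,R@np.array(l,float)+[p[0],p[1],0])[0]-q for n,l,q in obs])
    r=least_squares(f,x0,x_scale=[1,1,.001],loss='soft_l1');return r.x,f(r.x).reshape(-1,2)
z1=lambda x,y:np.array([240+(x+.5)/4-.5,190+(y+.5)/4-.5])
z1b=lambda x,y:np.array([400+(x+.5)/4-.5,240+(y-400+.5)/4-.5])
z1d=lambda x,y:np.array([290+(x-380+.5)/4-.5,340+(y-400+.5)/4-.5])
z2=lambda x,y:np.array([220+(x+.5)/4-.5,190+(y+.5)/4-.5])
E
python3 - <<'E'
from h import *
np.set_printoptions(precision=2,suppress=True)
st,r=planar([("top",(87,-250,75),z1(598,88)),("top",(67,-250,75),z1(597,116)),("top",(-87,-250,75),z1(606,330)),("top",(-67,-250,75),z1(606,302)),("side",(87,-250,75),z2(628,520)),
 ("top",(75,140,301),(243,203)),("top",(-75,140,301),(243,262))],[500,100,0]);print("station",st,r)
tr,r=planar([("top",(64,-85,104),z1(494,115)),("top",(-64,-85,104),z1(497,298)),("top",(-64,85,104),z1(252,302)),("top",(64,85,104),z1(250,122)),("side",(-64,-85,104),z2(330,465)),("side",(64,-85,104),z2(528,408)),("side",(-64,85,104),z2(222,300))],[500,0,0]);print("tray",tr,r)
print("mouth",tri({"top":z1(399,200),"side":z2(381,329)},[500,0,130]))
rk,r=planar([("top",(45,-90,85),z1b(290,457)),("top",(45,90,85),z1b(62,494)),("top",(-45,-90,85),z1b(310,552)),("top",(-45,90,85),z1b(78,598))],[400,-250,0]);print("rack",rk,r)
print("needle end",tri({"top":z1b(165,523),"side":z1d(535,445)},[400,-200,175]))
Rk=Ro.from_euler('z',rk[2]).as_matrix()
for s in(40,-40):print("holes",Rk@[0,s,0]+[rk[0],rk[1],0])
R=Ro.from_euler('z',st[2]).as_matrix()
print("tray in st",R.T@[tr[0]-st[0],tr[1]-st[1],0],"mouth pred",Ro.from_euler('z',tr[2]).as_matrix()@[0,-20,0]+[tr[0],tr[1],134])
print("home mouth",R@[0,120,134]+[st[0],st[1],0],"stub pred px",proj("top",Rk@[0,-40,0]+[rk[0],rk[1],125]),"axis",R@[0,-np.sin(np.radians(35)),np.cos(np.radians(35))])
print(proj("top",Rk@[0,40,0]+[rk[0],rk[1],175]))
E
```

```text
station [551.17  83.02   0.  ] [[-0.19  0.6 ]
 [ 0.41  0.34]
 [ 0.85 -0.16]
 [ 0.5  -0.14]
 [ 1.08  0.67]
 [-2.66 -1.38]
 [-2.61  1.3 ]]
tray [552.26  -0.89  -0.01] [[-0.74  0.29]
 [-0.04 -0.46]
 [ 0.27 -0.24]
 [ 0.21 -0.26]
 [-0.44  1.78]
 [ 0.75  0.07]
 [-0.87 -1.06]]
mouth (array([551.94, -18.2 , 134.24]), array([-0.06,  0.21,  0.18, -0.04]))
rack [ 463.34 -320.4     0.17] [[ 0.23 -5.15]
 [-3.18 -1.96]
 [ 2.63  1.74]
 [-0.17  3.15]]
needle end (array([ 455.15, -281.34,  180.34]), array([-0.04,  0.16,  0.11, -0.02]))
holes [ 456.57 -280.97    0.  ]
holes [ 470.1  -359.82    0.  ]
tray in st [  1.02 -83.91   0.  ] mouth pred [552.08 -20.89 134.  ]
home mouth [551.07 203.02 134.  ] stub pred px [[463.52 266.06]] axis [ 0.   -0.57  0.82]
[[440.17 270.18]]
```

Request:
arm_command(
  increments=[
    {"dr": [0, 0, -0.19], "offset": [0, 0, 0], "hand": -1},
    {"dr": [0, 0, -0.19], "offset": [0, 0, 0], "hand": -1},
    {"dr": [0, 0, -0.19], "offset": [0, 0, 0], "hand": -1},
    {"dr": [0, 0, -0.19], "offset": [0, 0, 0], "hand": -1},
    {"dr": [0, 0, -0.19], "offset": [0, 0, 0], "hand": -1},
    {"dr": [0, 0, -0.19], "offset": [0, 0, 0], "hand": -1},
    {"dr": [0, 0, -0.19], "offset": [0, 0, 0], "hand": -1},
    {"dr": [0, 0, -0.19], "offset": [0, 0, 0], "hand": -1},
  ],
)

```text
time_s: 0.9
eef_pos: [145.0, -504.4, 231.0]
ee_rot: [-0.0, 0.739, 0.674, 0.0]
force: [0.4, 1.3, -0.0]
grip_width: 0.001
grip_force: 0.0
```

Request:
arm_command(
  increments=[
    {"dr": [0, 0, -0.124], "offset": [0, 0, 0], "hand": -1},
    {"dr": [0, 0, 0], "offset": [0, 0, 0], "hand": -1},
  ],
)

```text
time_s: 1.1
eef_pos: [145.0, -504.5, 231.0]
ee_rot: [-0.0, 0.707, 0.707, 0.0]
force: [0.0, -0.0, 0.3]
grip_width: -0.001
grip_force: 0.0
```

```bash
python3 - <<'E'
from h import *
np.set_printoptions(precision=5,suppress=True)
st,r=planar([("top",(87,-250,75),z1(598,88)),("top",(67,-250,75),z1(597,116)),("top",(-87,-250,75),z1(606,330)),("top",(-67,-250,75),z1(606,302)),("side",(87,-250,75),z2(628,520))],[550,80,0]);print(st)
# rail line points at local y free
def line(n,p,q,z):
    c=C[n]; 
    from cv2 import undistortPoints
    o=[]
    for u in(p,q):
        d=np.append(cv2.undistortPoints(np.array([[u]],float),c["K"],c["dist"])[0,0],1);d=c["R"].T@d;o0=-c["R"].T@c["t"];o.append(o0+d*(z-o0[2])/d[2])
    return o
print(line("top",z1(598,88),z1(16,102),75),line("top",z1(606,330),z1(36,341),75))
s=ctrl.sense();print(s["eef_pos"],Ro.from_quat(s["ee_rot"],scalar_first=True).as_matrix(),s["joints"])
E
```

```text
[552.12235  84.67691  -0.00312]
[array([ 640.1228 , -167.57102,   75.     ]), array([642.40355, 255.8567 ,  75.     ])] [array([ 463.97822, -164.61087,   75.     ]), array([467.73861, 241.86606,  75.     ])]
[ 144.96804 -504.45083  231.01197] [[-0.00099  1.      -0.00003]
 [ 1.       0.00099  0.00068]
 [ 0.00068 -0.00003 -1.     ]] [-1.5144   0.31318  1.49807  0.00001  1.33102 -1.51539]
```

Request:
arm_command(
  increments=[
    {"dr": [0, 0, 0], "offset": [0.26, 0.283, 0], "hand": -1},
    {"dr": [0, 0, 0], "offset": [0.26, 0.283, 0], "hand": -1},
    {"dr": [0, 0, 0], "offset": [0.26, 0.283, 0], "hand": -1},
    {"dr": [0, 0, 0], "offset": [0.26, 0.283, 0], "hand": -1},
    {"dr": [0, 0, 0], "offset": [0.26, 0.283, 0], "hand": -1},
    {"dr": [0, 0, 0], "offset": [0.26, 0.283, 0], "hand": -1},
    {"dr": [0, 0, 0], "offset": [0.26, 0.283, 0], "hand": -1},
    {"dr": [0, 0, 0], "offset": [0.26, 0.283, 0], "hand": -1},
  ],
)

```text
time_s: 1.9
eef_pos: [417.7, -253.4, 231.3]
ee_rot: [0.0, 0.708, 0.706, -0.0]
force: [1.0, -0.3, 0.4]
grip_width: -0.001
grip_force: 0.0
```

Request:
arm_command(
  increments=[
    {"dr": [0, 0, 0], "offset": [0.26, 0.283, 0], "hand": -1},
    {"dr": [0, 0, 0], "offset": [0.26, 0.283, 0], "hand": -1},
    {"dr": [0, 0, 0], "offset": [0.26, 0.283, 0], "hand": -1},
    {"dr": [0, 0, 0], "offset": [0.26, 0.283, 0], "hand": -1},
    {"dr": [0, 0, 0], "offset": [0, 0, 0], "hand": -1},
  ],
)

```text
time_s: 2.4
eef_pos: [554.8, -126.4, 230.6]
ee_rot: [-0.0, 0.706, 0.708, 0.0]
force: [-0.2, -0.1, -0.8]
grip_width: -0.0
grip_force: 0.0
```

Request:
arm_command(
  increments=[
    {"dr": [0, 0, 0], "offset": [0, -0.02, 0.35], "hand": -1},
    {"dr": [0, 0, 0], "offset": [0, 0, 0.35], "hand": -1},
    {"dr": [0, 0, 0], "offset": [0, 0, 0.3], "hand": -1},
    {"dr": [0, 0, 0], "offset": [0, 0, 0.2], "hand": -1},
    {"dr": [0, 0, 0], "offset": [0.06, 0, 0], "hand": -1},
    {"dr": [0, 0, 0], "offset": [0.06, 0, 0], "hand": -1},
    {"dr": [0, 0, 0], "offset": [0.06, 0, 0], "hand": -1},
    {"dr": [0, 0, 0], "offset": [0.06, 0, 0], "hand": -1},
  ],
)

```text
time_s: 3.2
eef_pos: [550.6, -100.8, 88.8]
ee_rot: [0.001, 0.707, 0.707, 0.001]
force: [-0.6, -0.2, 0.6]
grip_width: 0.001
grip_force: 0.0
```

Request:
arm_command(
  increments=[
    {"dr": [0, 0, 0], "offset": [0.08, 0, 0], "hand": -1},
    {"dr": [0, 0, 0], "offset": [0.1, 0, 0], "hand": -1},
    {"dr": [0, 0, 0], "offset": [0.1, 0, 0], "hand": -1},
    {"dr": [0, 0, 0], "offset": [0.1, 0, 0], "hand": -1},
    {"dr": [0, 0, 0], "offset": [0.1, 0, 0], "hand": -1},
    {"dr": [0, 0, 0], "offset": [0.1, 0, 0], "hand": -1},
    {"dr": [0, 0, 0], "offset": [0.1, 0, 0], "hand": -1},
    {"dr": [0, 0, 0], "offset": [0.1, 0, 0], "hand": -1},
  ],
)

```text
time_s: 4.0
eef_pos: [550.0, -6.7, 87.3]
ee_rot: [-0.0, 0.707, 0.707, 0.0]
force: [1.1, -2.4, 0.5]
grip_width: -0.0
grip_force: 0.5
```

```bash
python3 - <<'E'
from h import *
s=ctrl.sense();print(s["eef_pos"],s["force"])
a=ctrl.capture("side")[:,:,::-1];cv2.imwrite("pics/s2.png",a[100:400,150:450])
E
```

```text
[549.9770584   -6.68190438  87.26575018] [ 1.14168051 -2.35920877  0.52146202]
```

View pics/s2.png

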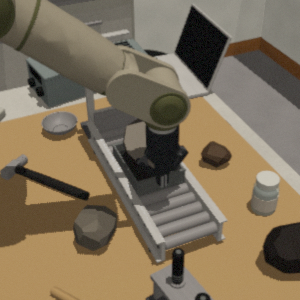

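The fingers are pushing on the tray's end wall (side crop ~(160,170)) and the tray is moving on the bed. I'll continue slowly.

Request:
arm_command(
  increments=[
    {"dr": [0, 0, 0], "offset": [0.1, 0, 0], "hand": -1},
    {"dr": [0, 0, 0], "offset": [0.1, 0, 0], "hand": -1},
    {"dr": [0, 0, 0], "offset": [0.1, 0, 0], "hand": -1},
    {"dr": [0, 0, 0], "offset": [0.1, 0, 0], "hand": -1},
    {"dr": [0, 0, 0], "offset": [0.1, 0, 0], "hand": -1},
    {"dr": [0, 0, 0], "offset": [0.1, 0, 0], "hand": -1},
    {"dr": [0, 0, 0], "offset": [0.1, 0, 0], "hand": -1},
    {"dr": [0, 0, 0], "offset": [0.08, 0, 0], "hand": -1},
  ],
)

```text
time_s: 4.85
eef_pos: [549.9, 87.0, 87.3]
ee_rot: [-0.0, 0.707, 0.707, -0.0]
force: [0.4, -1.8, -0.1]
grip_width: -0.0
grip_force: 0.7
```

Request:
arm_command(
  increments=[
    {"dr": [0, 0, 0], "offset": [0.07, 0, 0], "hand": -1},
    {"dr": [0, 0, 0], "offset": [0.06, 0, 0], "hand": -1},
    {"dr": [0, 0, 0], "offset": [0.05, 0, 0], "hand": -1},
    {"dr": [0, 0, 0], "offset": [0.04, 0, 0], "hand": -1},
    {"dr": [0, 0, 0], "offset": [0.03, 0, 0], "hand": -1},
    {"dr": [0, 0, 0], "offset": [0.03, 0, 0], "hand": -1},
    {"dr": [0, 0, 0], "offset": [0.03, 0, 0], "hand": -1},
  ],
)

```text
time_s: 5.55
eef_pos: [550.0, 123.2, 87.3]
ee_rot: [0.0, 0.707, 0.707, -0.0]
force: [-0.0, 0.1, -0.4]
grip_width: -0.002
grip_force: 0.4
```

Request:
arm_command(
  increments=[
    {"dr": [0, 0, 0], "offset": [0.02, 0, 0], "hand": -1},
    {"dr": [0, 0, 0], "offset": [0.02, 0, 0], "hand": -1},
    {"dr": [0, 0, 0], "offset": [0.01, 0, 0], "hand": -1},
    {"dr": [0, 0, 0], "offset": [0, 0, 0], "hand": -1},
  ],
)

```text
time_s: 5.95
eef_pos: [549.9, 129.3, 87.3]
ee_rot: [-0.0, 0.707, 0.707, 0.0]
force: [0.4, 0.3, 0.3]
grip_width: 0.001
grip_force: 0.0
```

Request:
arm_command(
  increments=[
    {"dr": [0, 0, 0], "offset": [0.01, 0, 0], "hand": -1},
    {"dr": [0, 0, 0], "offset": [0.01, 0, 0], "hand": -1},
    {"dr": [0, 0, 0], "offset": [0.01, 0, 0], "hand": -1},
    {"dr": [0, 0, 0], "offset": [0, 0, 0], "hand": -1},
  ],
)

```text
time_s: 6.35
eef_pos: [549.9, 131.3, 87.3]
ee_rot: [0.001, 0.707, 0.707, -0.001]
force: [-1.8, -9.4, 1.1]
grip_width: 0.0
grip_force: 4.6
```

Request:
arm_command(
  increments=[
    {"dr": [0, 0, 0], "offset": [0, 0, 0], "hand": -1},
    {"dr": [0, 0, 0], "offset": [0, 0, 0], "hand": -1},
    {"dr": [0, 0, 0], "offset": [-0.05, 0, 0], "hand": -1},
    {"dr": [0, 0, 0], "offset": [-0.15, 0, 0], "hand": -1},
    {"dr": [0, 0, 0], "offset": [-0.15, 0, -0.2], "hand": -1},
    {"dr": [0, 0, 0], "offset": [0, 0, -0.35], "hand": -1},
    {"dr": [0, 0, 0], "offset": [0, 0, -0.35], "hand": -1},
    {"dr": [0, 0, 0], "offset": [-0.2, 0, -0.3], "hand": -1},
  ],
)

```text
time_s: 7.15
eef_pos: [549.9, 68.0, 233.7]
ee_rot: [0.0, 0.706, 0.708, 0.001]
force: [0.9, -0.7, -0.5]
grip_width: -0.0
grip_force: 0.0
```

Request:
arm_command(
  increments=[
    {"dr": [0, 0, 0], "offset": [-0.36, -0.1, 0], "hand": 1},
    {"dr": [0, 0, 0], "offset": [-0.36, -0.1, 0], "hand": 1},
    {"dr": [0, 0, 0], "offset": [-0.36, -0.1, 0], "hand": 1},
    {"dr": [0, 0, 0], "offset": [-0.36, -0.1, 0], "hand": 1},
    {"dr": [0, 0, 0], "offset": [-0.36, -0.1, 0], "hand": 1},
    {"dr": [0, 0, 0], "offset": [-0.36, -0.1, 0], "hand": 1},
    {"dr": [0, 0, 0], "offset": [-0.36, -0.1, 0], "hand": 1},
    {"dr": [0, 0, 0], "offset": [0, 0, 0], "hand": 1},
  ],
)

```text
time_s: 7.95
eef_pos: [464.6, -240.0, 231.1]
ee_rot: [0.0, 0.709, 0.705, -0.0]
force: [-0.3, -0.2, -0.1]
grip_width: 0.999
grip_force: 0.0
```

```bash
python3 - <<'E'
from h import *
s=ctrl.sense();print(s["eef_pos"],s["force"],s["joints"])
k=4
def crop(im,x,y,w,h): return cv2.resize(im[y:y+h,x:x+w],None,fx=k,fy=k,interpolation=cv2.INTER_CUBIC)
o=np.zeros((600,800,3),np.uint8)
a=ctrl.capture("side")[:,:,::-1];b=ctrl.capture("top")[:,:,::-1]
cv2.imwrite("pics/s3f.png",a);cv2.imwrite("pics/t3f.png",b)
o[:,:400]=crop(a,230,160,100,150);o[:400,400:]=crop(b,200,195,100,100);o[400:,400:]=crop(a,290,335,100,50)
cv2.imwrite("pics/z3.png",o)
E
```

```text
[ 464.62780095 -239.95859234  231.05955044] [-0.25150115 -0.23797362 -0.11022524] [-7.00759087e-01  3.08362326e-01  1.50447656e+00 -4.92029242e-04
  1.32838701e+00 -6.95518390e-01]
```

View pics/z3.png

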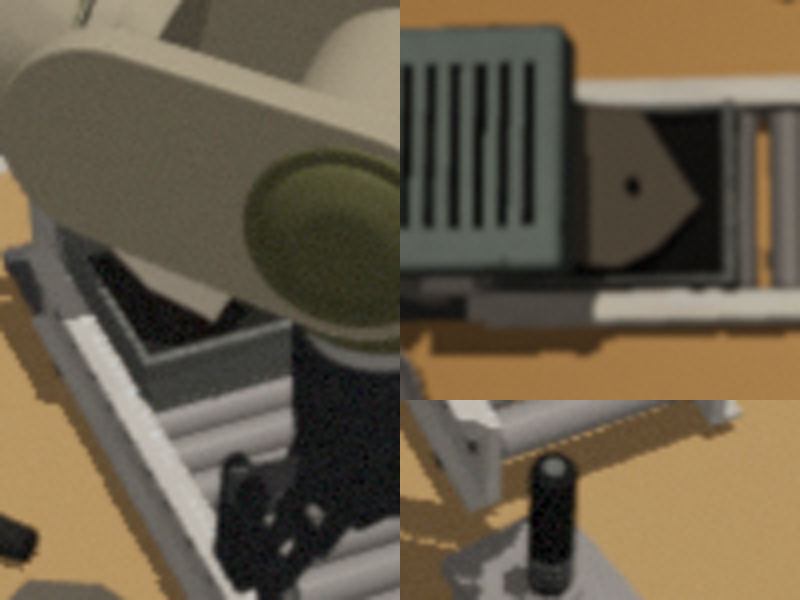

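Tray is home: its rim is at (725,105)-(727,277) in the top crop, just clear of the hood, with the bore at (632,186). The needle still stands at (553,468). Going to the needle.

Request:
arm_command(
  increments=[
    {"dr": [0, 0, 0], "offset": [-0.2, -0.04, 0], "hand": 1},
    {"dr": [0, 0, 0], "offset": [-0.142, -0.032, 0], "hand": 1},
    {"dr": [0, 0, 0], "offset": [0, 0, 0], "hand": 1},
  ],
)

```text
time_s: 8.35
eef_pos: [457.3, -277.6, 231.1]
ee_rot: [-0.0, 0.707, 0.707, 0.0]
force: [0.0, -0.1, -0.2]
grip_width: 0.996
grip_force: 0.0
```

```bash
python3 - <<'E'
from h import *
np.set_printoptions(precision=2,suppress=True)
s=ctrl.sense();print(s["eef_pos"])
def ray(n,u,z):
    c=C[n];d=np.append(cv2.undistortPoints(np.array([[u]],float),c["K"],c["dist"])[0,0],1);d=c["R"].T@d;o=-c["R"].T@c["t"];return o+d*(z-o[2])/d[2]
q=lambda x,y:np.array([200+(x-400+.5)/4-.5,195+(y+.5)/4-.5])
print("mouth",ray("top",q(632,186),134),"mouth0",ray("top",z1(399,200),134))
print("rim R",ray("top",q(727,102),104),ray("top",q(734,280),104))
print("rim0",ray("top",z1(494,115),104),ray("top",z1(497,298),104))
print("face tip side/top",)
p=lambda x,y:np.array([230+(x+.5)/4-.5,160+(y+.5)/4-.5])
print("side rim corner",ray("side",p(150,357),104), "side0",ray("side",z2(330,465),104))
E
```

```text
[ 457.32 -277.58  231.15]
mouth [554.99 206.43 134.  ] mouth0 [552.55 -18.39 134.  ]
rim R [618.08 142.96 104.  ] [491.31 139.88 104.  ]
rim0 [616.27 -88.58 104.  ] [486.21 -85.36 104.  ]
face tip side/top
side rim corner [494.25 147.56 104.  ] side0 [490.72 -80.54 104.  ]
```

Request:
arm_command(
  increments=[
    {"dr": [0, 0, 0], "offset": [-0.03, -0.01, 0.2], "hand": 1},
    {"dr": [0, 0, 0], "offset": [0, 0, 0.2], "hand": 1},
    {"dr": [0, 0, 0], "offset": [0, 0, 0.2], "hand": 1},
    {"dr": [0, 0, 0], "offset": [0, 0, 0.2], "hand": 1},
    {"dr": [0, 0, 0], "offset": [0, 0, 0.02], "hand": 1},
    {"dr": [0, 0, 0], "offset": [0, 0, 0], "hand": 1},
  ],
)

```text
time_s: 8.95
eef_pos: [456.5, -279.8, 133.2]
ee_rot: [-0.0, 0.707, 0.707, 0.0]
force: [0.2, 0.5, -0.5]
grip_width: 1.006
grip_force: 0.0
```

Request:
arm_command(
  increments=[
    {"dr": [0, 0, 0], "offset": [0, 0, 0], "hand": -1},
    {"dr": [0, 0, 0], "offset": [0, 0, 0], "hand": -1},
    {"dr": [0, 0, 0], "offset": [0, 0, 0], "hand": -1},
    {"dr": [0, 0, 0], "offset": [0, 0, 0], "hand": -1},
    {"dr": [0, 0, 0], "offset": [0, 0, 0], "hand": -1},
    {"dr": [0, 0, 0], "offset": [0, 0, 0], "hand": -1},
  ],
  grip_force=40,
)

```text
time_s: 9.55
eef_pos: [456.3, -280.5, 133.3]
ee_rot: [0.0, 0.707, 0.707, -0.0]
force: [-0.3, 0.4, 4.1]
grip_width: 0.258
grip_force: 39.0
```

Request:
arm_command(
  increments=[
    {"dr": [0, 0, 0], "offset": [0, 0, -0.05], "hand": -1},
    {"dr": [0, 0, 0], "offset": [0, 0, -0.15], "hand": -1},
    {"dr": [0, 0, 0], "offset": [0, 0, -0.2], "hand": -1},
    {"dr": [0, 0, 0], "offset": [0, 0, -0.2], "hand": -1},
    {"dr": [0, 0, 0], "offset": [0, 0, -0.2], "hand": -1},
    {"dr": [0, 0, 0], "offset": [0, 0, -0.15], "hand": -1},
    {"dr": [0, 0, 0], "offset": [0, 0, -0.03], "hand": -1},
  ],
  grip_force=60,
)

```text
time_s: 10.25
eef_pos: [456.7, -280.8, 252.6]
ee_rot: [0.002, 0.707, 0.707, 0.0]
force: [0.0, -0.2, -1.0]
grip_width: 0.255
grip_force: 58.8
```

Request:
arm_command(
  increments=[
    {"dr": [0, 0, 0], "offset": [0.2, 0.05, 0], "hand": -1},
    {"dr": [0, 0, 0], "offset": [0.3, 0.077, 0], "hand": -1},
    {"dr": [0, 0, 0], "offset": [0.3, 0.077, 0], "hand": -1},
    {"dr": [0, 0, 0], "offset": [0.3, 0.077, 0], "hand": -1},
    {"dr": [0, 0, 0], "offset": [0.3, 0.077, 0], "hand": -1},
    {"dr": [0, 0, 0], "offset": [0.3, 0.077, 0], "hand": -1},
    {"dr": [0, 0, 0], "offset": [0.3, 0.077, 0], "hand": -1},
    {"dr": [0, 0, 0], "offset": [0.3, 0.077, 0], "hand": -1},
  ],
)

```text
time_s: 11.05
eef_pos: [526.7, -2.7, 249.6]
ee_rot: [-0.001, 0.707, 0.707, -0.0]
force: [1.2, 0.1, -0.0]
grip_width: 0.253
grip_force: 58.8
```

Request:
arm_command(
  increments=[
    {"dr": [0, 0, 0], "offset": [0.3, 0.077, 0], "hand": -1},
    {"dr": [0, 0, 0], "offset": [0.3, 0.077, 0], "hand": -1},
    {"dr": [0, 0, 0], "offset": [0.2, 0.077, 0], "hand": -1},
    {"dr": [0, 0, 0], "offset": [0, 0, 0], "hand": -1},
  ],
)

```text
time_s: 11.45
eef_pos: [554.6, 94.3, 249.2]
ee_rot: [-0.001, 0.706, 0.708, -0.0]
force: [-0.0, 0.0, -0.5]
grip_width: 0.252
grip_force: 58.9
```

Now tilt by 35° (0.778 units about tool y).

Request:
arm_command(
  increments=[
    {"dr": [0, 0.15, 0], "offset": [0, 0, 0], "hand": -1},
    {"dr": [0, 0.15, 0], "offset": [0, 0, 0], "hand": -1},
    {"dr": [0, 0.15, 0], "offset": [0, 0, 0], "hand": -1},
    {"dr": [0, 0.15, 0], "offset": [0, 0, 0], "hand": -1},
    {"dr": [0, 0.15, 0], "offset": [0, 0, 0], "hand": -1},
    {"dr": [0, 0.028, 0], "offset": [0, 0, 0], "hand": -1},
    {"dr": [0, 0, 0], "offset": [0, 0, 0], "hand": -1},
  ],
)

```text
time_s: 12.15
eef_pos: [554.4, 90.8, 249.7]
ee_rot: [-0.213, 0.675, 0.674, 0.212]
force: [-0.1, 0.5, -0.7]
grip_width: 0.252
grip_force: 58.8
```

```bash
cat > plan.py <<'E'
from h import *
np.set_printoptions(precision=3,suppress=True)
s=ctrl.sense();R=Ro.from_quat(s["ee_rot"],scalar_first=True).as_matrix();p=s["eef_pos"]
a=np.radians(35);ax=np.array([0,-np.sin(a),np.cos(a)]);M=np.array([554.8,206.4,134])
tip=p+R@[-.7,0,103.3]
print("p",p,"z",R[:,2],"y",R[:,1],"tip",tip,"F",s["force"],"w",s["grip_width"])
for d in(30,8):print(d,"offset units",R.T@(M+d*ax-tip)/120)
E
python3 plan.py
```

```text
p [554.353  90.781 249.661] z [-0.001  0.572 -0.82 ] y [ 1.    -0.001 -0.002] tip [554.284 149.336 164.557] F [-0.067  0.457 -0.669] w 0.2523066679644172
30 offset units [0.244 0.004 0.231]
8 offset units [0.244 0.004 0.414]
```

Request:
arm_command(
  increments=[
    {"dr": [0, 0, 0], "offset": [0.15, 0, 0.1], "hand": -1},
    {"dr": [0, 0, 0], "offset": [0.094, 0.004, 0.1], "hand": -1},
    {"dr": [0, 0, 0], "offset": [0, 0, 0.031], "hand": -1},
    {"dr": [0, 0, 0], "offset": [0, 0, 0], "hand": -1},
  ],
)

```text
time_s: 12.55
eef_pos: [554.6, 132.2, 244.1]
ee_rot: [-0.213, 0.674, 0.675, 0.212]
force: [0.9, 0.7, -0.8]
grip_width: 0.254
grip_force: 58.8
```

```bash
python3 plan.py; python3 - <<'E'
from h import *
k=4
def crop(im,x,y,w,h): return cv2.resize(im[y:y+h,x:x+w],None,fx=k,fy=k,interpolation=cv2.INTER_CUBIC)
o=np.zeros((600,800,3),np.uint8)
a=ctrl.capture("side")[:,:,::-1];b=ctrl.capture("top")[:,:,::-1]
o[:,:400]=crop(a,230,130,100,150);o[:400,400:]=crop(b,220,195,100,100)
cv2.imwrite("pics/z4.png",o)
E
```

```text
p [554.599 132.234 244.13 ] z [-0.002  0.573 -0.82 ] y [ 1.     0.002 -0.001] tip [554.434 190.846 159.065] F [ 0.884  0.689 -0.759] w 0.2544833525059842
30 offset units [-0.014  0.003 -0.005]
8 offset units [-0.013  0.003  0.179]
```

View pics/z4.png

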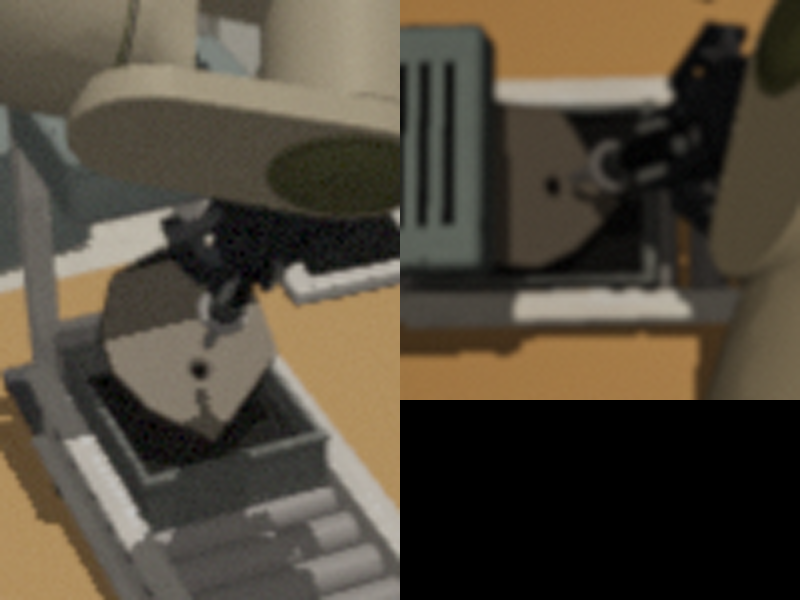

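The side crop shows the bore at (200,369) with the tip just above it at (208,346). In the top crop the bore is at (552,185) and the tip at (571,185). I'll triangulate both.

```bash
python3 - <<'E'
from h import *
np.set_printoptions(precision=2,suppress=True)
S=lambda x,y:np.array([230+(x+.5)/4-.5,130+(y+.5)/4-.5]);T=lambda x,y:np.array([220+(x-400+.5)/4-.5,195+(y+.5)/4-.5])
print("mouth",tri({"side":S(200,369),"top":T(552,185)},[555,206,134]))
print("tip",tri({"side":S(208,346),"top":T(571,185)},[555,190,159]))
iS=lambda u:(np.array(u)+.5-[230,130])*4-.5
iT=lambda u:(np.array(u)+.5-[220,195])*4-.5+[400,0]
for nm,X in(("tip",[554.4,190.8,159.1]),("M",[554.8,206.4,134])):print(nm,iS(proj("side",X)[0]),iT(proj("top",X)[0]))
R=Ro.from_quat(ctrl.sense()["ee_rot"],scalar_first=True).as_matrix()
E
```

```text
mouth (array([554.92, 206.74, 133.42]), array([ 0.3 , -0.06, -0.08,  0.31]))
tip (array([552.05, 188.84, 163.17]), array([-0.53,  0.1 ,  0.14, -0.54]))
tip [208.29 349.2 ] [569.49 180.41]
M [201.22 368.37] [552.05 186.27]
```

Request:
arm_command(
  increments=[
    {"dr": [0, 0, 0], "offset": [-0.012, 0.004, 0], "hand": -1},
    {"dr": [0, 0, 0], "offset": [0, 0, 0.08], "hand": -1},
    {"dr": [0, 0, 0], "offset": [0, 0, 0.08], "hand": -1},
    {"dr": [0, 0, 0], "offset": [0, 0, 0.02], "hand": -1},
    {"dr": [0, 0, 0], "offset": [0, 0, 0], "hand": -1},
  ],
)

```text
time_s: 13.15
eef_pos: [555.2, 143.1, 225.5]
ee_rot: [-0.213, 0.674, 0.674, 0.212]
force: [-0.2, 0.6, -0.7]
grip_width: 0.251
grip_force: 58.8
```

```bash
sed -i 's/M=np.array.*/M=np.array([554.9,206.7,133.8])/' plan.py; python3 plan.py; python3 - <<'E'
from h import *
k=6
def crop(im,x,y,w,h): return cv2.resize(im[y:y+h,x:x+w],None,fx=k,fy=k,interpolation=cv2.INTER_CUBIC)
o=np.zeros((360,780,3),np.uint8)
a=ctrl.capture("side")[:,:,::-1];b=ctrl.capture("top")[:,:,::-1]
o[:,:380]=crop(a,250,190,64,60)[:,:380];o[:,400:760]=crop(b,235,215,60,60)
cv2.imwrite("pics/z5.png",o)
E
```

```text
p [555.249 143.089 225.531] z [-0.001  0.574 -0.819] y [ 1.     0.001 -0.001] tip [555.122 201.799 140.534] F [-0.194  0.627 -0.713] w 0.25064064730771257
30 offset units [ 0.001 -0.002 -0.181]
8 offset units [ 0.001 -0.002  0.003]
```

View pics/z5.png

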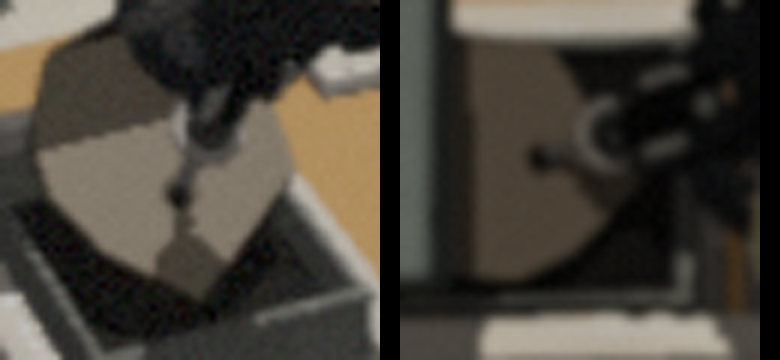

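In both views the needle tip now meets the bore (side (180,192), top (543,157)). Inserting gently.

Request:
arm_command(
  increments=[
    {"dr": [0, 0, 0], "offset": [0, 0, 0.03], "hand": -1},
    {"dr": [0, 0, 0], "offset": [0, 0, 0.03], "hand": -1},
    {"dr": [0, 0, 0], "offset": [0, 0, 0.03], "hand": -1},
    {"dr": [0, 0, 0], "offset": [0, 0, 0.03], "hand": -1},
    {"dr": [0, 0, 0], "offset": [0, 0, 0], "hand": -1},
  ],
)

```text
time_s: 13.75
eef_pos: [555.3, 151.3, 213.8]
ee_rot: [-0.213, 0.674, 0.674, 0.212]
force: [-0.1, -0.3, -0.2]
grip_width: 0.253
grip_force: 58.8
```

```bash
python3 plan.py
```

```text
p [555.289 151.284 213.825] z [-0.001  0.574 -0.819] y [ 1.     0.    -0.001] tip [555.197 209.989 128.825] F [-0.121 -0.257 -0.233] w 0.2530805021064044
30 offset units [ 0.001 -0.003 -0.3  ]
8 offset units [ 0.001 -0.003 -0.116]
```

Request:
arm_command(
  increments=[
    {"dr": [0, 0, 0], "offset": [0, -0.002, 0.04], "hand": -1},
    {"dr": [0, 0, 0], "offset": [0, 0, 0.04], "hand": -1},
    {"dr": [0, 0, 0], "offset": [0, 0, 0.05], "hand": -1},
    {"dr": [0, 0, 0], "offset": [0, 0, 0.05], "hand": -1},
    {"dr": [0, 0, 0], "offset": [0, 0, 0.05], "hand": -1},
    {"dr": [0, 0, 0], "offset": [0, 0, 0.05], "hand": -1},
    {"dr": [0, 0, 0], "offset": [0, 0, 0], "hand": -1},
  ],
)

```text
time_s: 14.45
eef_pos: [555.0, 170.7, 185.8]
ee_rot: [-0.213, 0.674, 0.674, 0.212]
force: [-0.3, -2.4, -3.7]
grip_width: 0.254
grip_force: 58.6
```

```bash
python3 plan.py
```

```text
p [554.978 170.667 185.797] z [-0.001  0.574 -0.819] y [ 1.     0.    -0.001] tip [554.859 229.354 100.784] F [-0.273 -2.438 -3.679] w 0.2535981320283616
30 offset units [ 0.003 -0.    -0.584]
8 offset units [ 0.003 -0.    -0.4  ]
```

Request:
arm_command(
  increments=[
    {"dr": [0, 0, 0], "offset": [-0.005, 0, 0.03], "hand": -1},
    {"dr": [0, 0, 0], "offset": [0, 0, 0.03], "hand": -1},
    {"dr": [0, 0, 0], "offset": [0, 0, 0.02], "hand": -1},
    {"dr": [0, 0, 0], "offset": [0, 0, 0.02], "hand": -1},
    {"dr": [0, 0, 0], "offset": [0, 0, 0.01], "hand": -1},
    {"dr": [0, 0, 0], "offset": [0, 0, 0], "hand": -1},
  ],
)

```text
time_s: 15.05
eef_pos: [555.2, 177.5, 175.4]
ee_rot: [-0.213, 0.674, 0.674, 0.213]
force: [-0.5, -1.1, -3.3]
grip_width: 0.252
grip_force: 58.7
```

```bash
python3 plan.py
```

```text
p [555.228 177.479 175.422] z [-0.     0.574 -0.819] y [ 1.  0. -0.] tip [555.208 236.177  90.416] F [-0.461 -1.069 -3.271] w 0.2515330419567953
30 offset units [ 0.006 -0.003 -0.687]
8 offset units [ 0.006 -0.003 -0.504]
```

Depth is about 52 mm. The last millimetres go slowly until the collar pushes back.

Request:
arm_command(
  increments=[
    {"dr": [0, 0, 0], "offset": [-0.003, 0, 0.01], "hand": -1},
    {"dr": [0, 0, 0], "offset": [0, 0, 0.01], "hand": -1},
    {"dr": [0, 0, 0], "offset": [0, 0, 0], "hand": -1},
  ],
)

```text
time_s: 15.35
eef_pos: [555.2, 178.6, 173.4]
ee_rot: [-0.213, 0.674, 0.674, 0.213]
force: [-0.3, -1.0, -2.1]
grip_width: 0.257
grip_force: 58.8
```

Request:
arm_command(
  increments=[
    {"dr": [0, 0, 0], "offset": [0, 0, 0.008], "hand": -1},
    {"dr": [0, 0, 0], "offset": [0, 0, 0], "hand": -1},
  ],
)

```text
time_s: 15.55
eef_pos: [555.3, 178.8, 173.1]
ee_rot: [-0.213, 0.674, 0.675, 0.213]
force: [-2.2, -4.7, 2.9]
grip_width: 0.25
grip_force: 59.3
```

Request:
arm_command(
  increments=[
    {"dr": [0, 0, 0], "offset": [0, 0, 0.008], "hand": -1},
    {"dr": [0, 0, 0], "offset": [0, 0, 0], "hand": -1},
    {"dr": [0, 0, 0], "offset": [0, 0, 0], "hand": -1},
    {"dr": [0, 0, 0], "offset": [0, 0, 0], "hand": -1},
  ],
)

```text
time_s: 15.95
eef_pos: [555.5, 178.8, 173.1]
ee_rot: [-0.212, 0.674, 0.675, 0.213]
force: [-5.0, -9.5, 8.8]
grip_width: 0.26
grip_force: 60.1
```

Seated: the force rises with no motion. Release and back out along the axis.

Request:
arm_command(
  increments=[
    {"dr": [0, 0, 0], "offset": [0, 0, -0.008], "hand": -1},
    {"dr": [0, 0, 0], "offset": [0, 0, 0], "hand": 0.2},
    {"dr": [0, 0, 0], "offset": [0, 0, 0], "hand": 0.6},
    {"dr": [0, 0, 0], "offset": [0, 0, 0], "hand": 0.6},
    {"dr": [0, 0, 0], "offset": [0, 0, 0], "hand": 0.6},
    {"dr": [0, 0, 0], "offset": [0, 0, 0], "hand": 0.6},
  ],
)

```text
time_s: 16.55
eef_pos: [555.2, 179.1, 172.7]
ee_rot: [-0.213, 0.674, 0.674, 0.213]
force: [-0.5, -0.6, 0.0]
grip_width: 0.797
grip_force: 0.0
```

Request:
arm_command(
  increments=[
    {"dr": [0, 0, 0], "offset": [0, 0, -0.08], "hand": 0.6},
    {"dr": [0, 0, 0], "offset": [0, 0, -0.2], "hand": 0.6},
    {"dr": [0, 0, 0], "offset": [0, 0, -0.3], "hand": 0.6},
    {"dr": [0, 0, 0], "offset": [0, 0, -0.3], "hand": 0.6},
    {"dr": [0, 0, 0], "offset": [0, 0, -0.3], "hand": 0.6},
    {"dr": [0, 0, 0], "offset": [-0.3, 0, 0], "hand": 0.6},
    {"dr": [0, 0, 0], "offset": [-0.3, 0, 0], "hand": 0.6},
    {"dr": [0, 0, 0], "offset": [0, 0, 0], "hand": 0.6},
  ],
)

```text
time_s: 17.35
eef_pos: [554.8, 35.8, 245.4]
ee_rot: [-0.214, 0.676, 0.673, 0.212]
force: [-0.3, 0.3, 0.4]
grip_width: 0.804
grip_force: 0.0
```

```bash
python3 - <<'E'
from h import *
print(ctrl.sense()["eef_pos"],ctrl.sense()["force"])
k=4
def crop(im,x,y,w,h): return cv2.resize(im[y:y+h,x:x+w],None,fx=k,fy=k,interpolation=cv2.INTER_CUBIC)
o=np.zeros((600,800,3),np.uint8)
a=ctrl.capture("side")[:,:,::-1];b=ctrl.capture("top")[:,:,::-1]
o[:,:400]=crop(a,230,130,100,150);o[:400,400:]=crop(b,220,195,100,100);o[400:,400:]=crop(a,290,370,100,50)
a=a.copy()
for nm,X in(("collar",[554.9,206.7,133.8]),("end",[554.9,206.7-.574*90,133.8+.819*90])):
    X=np.array(X);print(nm,(proj("side",X)[0]-[230,130])*4,(proj("top",X)[0]-[220,195])*4+[400,0])
cv2.imwrite("pics/z6.png",o)
E
```

```text
[554.80220825  35.83771828 245.35471117] [-0.32092382  0.31514376  0.3601113 ]
collar [199.69556781 366.85033261] [550.15549525 184.68650729]
end [226.66114685 312.50297881] [612.4636075  164.71663236]
```

View pics/z6.png

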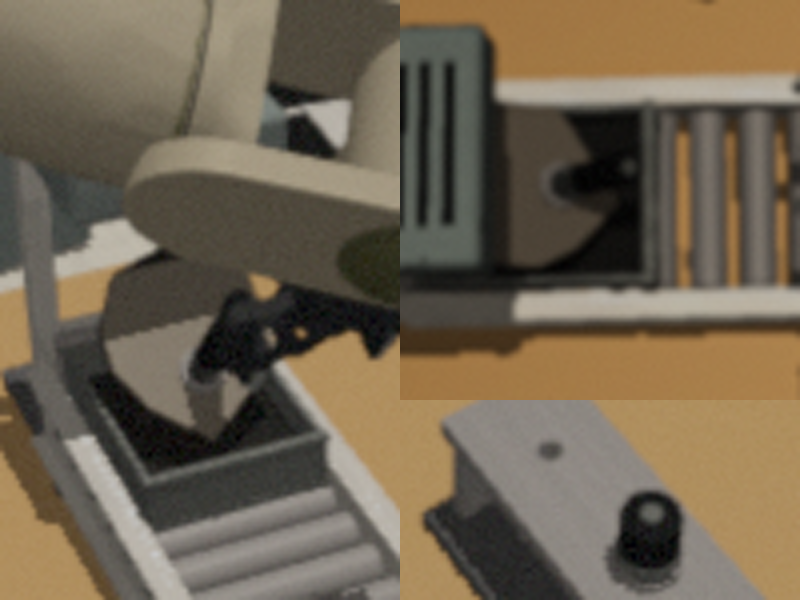

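The probe stands in the bore, with its collar at side (202,372) / top (558,185). The stub is upright in the rack and the other hole is empty. I'll move the arm clear and check the tilt once.

Request:
arm_command(
  increments=[
    {"dr": [0, -0.15, 0], "offset": [-0.3, 0, -0.2], "hand": 0.6},
    {"dr": [0, -0.15, 0], "offset": [-0.3, 0, -0.2], "hand": 0.6},
    {"dr": [0, -0.15, 0], "offset": [-0.3, 0, 0], "hand": 0.6},
    {"dr": [0, -0.15, 0], "offset": [-0.35, 0, 0], "hand": 0.6},
    {"dr": [0, -0.15, 0], "offset": [-0.35, 0, 0], "hand": 0.6},
    {"dr": [0, 0, 0], "offset": [-0.35, 0, 0], "hand": 0.6},
    {"dr": [0, 0, 0], "offset": [-0.35, 0, 0], "hand": 0.6},
    {"dr": [0, 0, 0], "offset": [-0.3, 0, 0], "hand": 0.6},
  ],
)

```text
time_s: 18.25
eef_pos: [555.9, -284.0, 219.4]
ee_rot: [-0.007, 0.707, 0.707, 0.008]
force: [0.5, -0.8, 0.4]
grip_width: 0.799
grip_force: 0.0
```

```bash
python3 - <<'E'
from h import *
np.set_printoptions(precision=1,suppress=True)
print(ctrl.sense()["eef_pos"],ctrl.sense()["force"])
k=8
def crop(im,x,y,w,h): return cv2.resize(im[y:y+h,x:x+w],None,fx=k,fy=k,interpolation=cv2.INTER_CUBIC)
a=np.mean([ctrl.capture("side") for _ in range(4)],0)[:,:,::-1];b=np.mean([ctrl.capture("top") for _ in range(4)],0)[:,:,::-1]
o=np.zeros((400,800,3));o[:,:400]=crop(a,262,190,50,50);o[:,400:]=crop(b,245,220,50,50)
o=np.clip(o*1.8,0,255)
cv2.imwrite("pics/z7.png",o)
M=np.array([554.9,206.7,133.8]);ax=np.array([0,-.5736,.8192])
for d in(6,90):
    X=M+d*ax;print(d,(proj("side",X)[0]+.5-[262,190])*8,(proj("top",X)[0]+.5-[245,220])*8+[400,0])
E
```

```text
[ 555.9 -284.   219.4] [ 0.5 -0.8  0.4]
6 [150.8 250.9] [512.1 170.9]
90 [201.3 148.9] [628.8 133.4][ WARN:0@16.701] global loadsave.cpp:1063 imwrite_ Unsupported depth image for selected encoder is fallbacked to CV_8U.
```

View pics/z7.png

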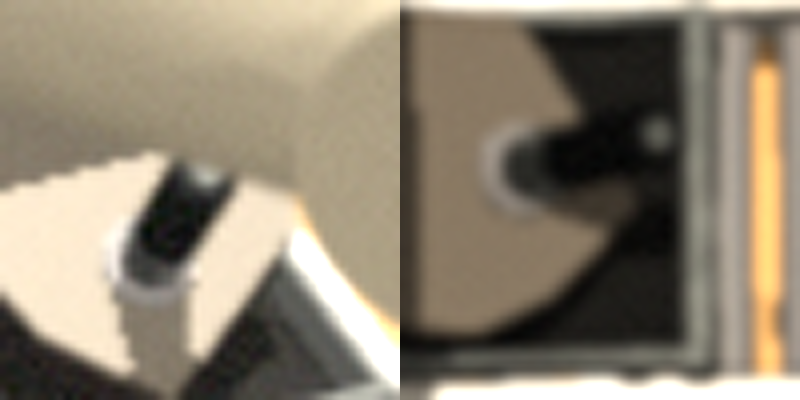

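The collar rests flat on the face at side (150,262) / top (520,168). The handle end is at side (203,172) / top (652,133), a bit further outward than predicted, so I'll compute the tilt.

```bash
python3 - <<'E'
from h import *
np.set_printoptions(precision=2,suppress=True)
S=lambda x,y:np.array([262+(x+.5)/8-.5,190+(y+.5)/8-.5]);T=lambda x,y:np.array([245+(x-400+.5)/8-.5,220+(y+.5)/8-.5])
e,r=tri({"side":S(203,172),"top":T(654,133)},[555,155,207]);print(e,r)
c,r2=tri({"side":S(150,261),"top":T(519,169)},[555,203,139]);print(c,r2)
v=e-c;print(v,np.linalg.norm(v),np.degrees(np.arctan2(-v[1],v[2])),np.degrees(np.arctan2(v[0],v[2])))
M=np.array([554.9,206.7,133.8])
for t in(33,35,37,38,40):
    a=np.radians(t);X=M+np.array([0,-np.sin(a),np.cos(a)])*90
    print(t,(proj("side",X)[0]+.5-[262,190])*8,(proj("top",X)[0]+.5-[245,220])*8+[400,0])
E
```

```text
[553.82 147.53 203.88] [ 0.53 -0.1  -0.15  0.55]
[554.85 201.39 135.83] [ 0.32 -0.06 -0.09  0.33]
[ -1.03 -53.86  68.05] 86.79007634963685 38.35837764225968 -0.8689914075521191
33 [197.89 140.01] [620.14 132.77]
35 [201.27 148.91] [628.8  133.43]
37 [204.59 157.96] [637.28 134.14]
38 [206.22 162.53] [641.44 134.52]
40 [209.43 171.78] [649.62 135.3 ]
```

```bash
python3 -c "
from rig import ctrl
print(ctrl.finish_job())"
```

```text
the job is handed in; nothing more can be done
None
```

I handed the job in, but the judge gave no verdict: the tray is home against the end stop, the needle probe is released with its collar seated on the rock (axis about 3.4° off the hole's, limit 5°), and the short probe is still in the rack.

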